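# Put the ear defenders on charge

## Task

Hang the white ear defenders on the charging rail in its one free bay (the one with the green tile), headband over the bar with one ear cup on each side, lowering them onto the bar rather than dropping them. Then turn the charger's selector knob so that it clicks in at the mark of that bay's colour, and let go. Leave the two grey pairs and the amber jar where they are.

Things in the scene. Friction and masses are not known exactly. Their poses are not given: they have to be found in the camera images.
- white_set: White ear defenders, 148 (x) x 50 (y) x 160 mm tall, 0.24 kg, standing on their cups. Origin: between the cups, at their undersides; z up, x from cup to cup. Black crown pad on top 60 x 28 x 28 mm (x,y,z), heights 132-160, gripped from above across its 28 mm (y). Cups at x -74..-48 and 48..74 mm, heights 0-68; thin wire arms between.
- white_set_crown (a point): Centre of the underside of the white set's crown pad, the face that rests on the bar, 132 mm above the set's origin; the set's axes.
- rail: Fixed charging rail: grey base 200 x 330 x 8 mm with a horizontal bar, 16 mm diameter, along y, 304 mm between its two posts, top of bar 152 mm above the table. Three bays 100 mm apart, marked by coloured strips across the base: blue at y +100 mm, yellow 0, red -100 mm. Origin: centre of the underside, on the table; z up.
- bay_blue (a point): Point on top of the bar at the middle of the bay with the blue strip (152 mm high); axes of the rail.
- bay_yellow (a point): Point on top of the bar at the middle of the bay with the yellow strip (152 mm high); axes of the rail.
- bay_red (a point): Point on top of the bar at the middle of the bay with the red strip (152 mm high); axes of the rail.
- free_tile: Green tile 50 x 36 x 3 mm lying on the coloured strip of the free bay, straight below the bar at the middle of that bay, 9 mm above the table; its axes are parallel to the rail's. It is fixed.
- grey_a: Grey ear defenders of the same shape, size and frame as the white set, hanging in an occupied bay; leave alone.
- grey_b: Grey ear defenders of the same shape, size and frame as the white set, hanging in an occupied bay; leave alone.
- charger: Fixed dark box 150 (x) x 160 (y) x 60 mm high; selector knob in the centre of its top, ringed at 50 mm radius by four 18 mm dots: blue, white (off), yellow, red, clockwise seen from above, 0.6 rad (34 deg) apart, white towards the box's -x face. Origin: centre of the underside, on the table; z up.
- selector_grip (a point): On the knob's axis, mid-height of its grip bar, 91 mm above the table. Black knob: 54 mm disc, on it an upright grip bar 50 mm long, 15 mm thick, from 71 to 103 mm above the table, white pointer line on one end. Axes turn with the knob: the pointer looks along -x, the bar is pinched along y.
- selector (a joint): Angle of the selector knob, rad, growing clockwise seen from above. Clicks (spring detents) with the pointer at: -0.6 blue, 0 white/off, 0.6 yellow, 1.2 red. Starts near 0. Turns with less than 0.3 N m.
- jar: Amber jar, 50 mm diameter, 70 mm tall; bystander. Origin: centre of underside.

How it is judged (in metres and radians):
On the way, in this order (a step that is already met when the one before it is completed fails the run):
1. the white ear defenders hang, released, over the bar in the free bay (y of white_set_crown in the frame of free_tile between -0.03 and 0.03 m and x of white_set_crown in the frame of free_tile between -0.035 and 0.035 m and height (world z) of white_set_crown between 0.146 and 0.166 m and angle between white_set's own z axis and vertical below 0.3 rad and angle between the x axis of white_set and the x axis of rail, either way round below 0.4 rad and contact force between white_set and rail above 0.3 N and contact force between the fingers and white_set below 0.1 N and linear speed of white_set below 0.05 m/s), for 0.2 s.
2. the selector is at the mark of that bay's colour (((horizontal distance between free_tile and bay_blue below 0.03 m and value of joint selector between -0.75 and -0.45 rad) or (horizontal distance between free_tile and bay_yellow below 0.03 m and value of joint selector between 0.45 and 0.75 rad) or (horizontal distance between free_tile and bay_red below 0.03 m and value of joint selector between 1.05 and 1.35 rad))), for 0.2 s.
At the end, for the whole second after the job is handed in: White set hanging at rest, released, on the bar in the free bay (30 mm along, 35 mm across, crown underside 146-166 mm high, lean < 0.3 rad, arch across the bar within 0.4 rad); selector within 0.15 rad of that colour's click; grey pairs moved < 30 mm, jar < 50 mm (all of step 1 and ((horizontal distance between free_tile and bay_blue below 0.03 m and value of joint selector between -0.75 and -0.45 rad) or (horizontal distance between free_tile and bay_yellow below 0.03 m and value of joint selector between 0.45 and 0.75 rad) or (horizontal distance between free_tile and bay_red below 0.03 m and value of joint selector between 1.05 and 1.35 rad)) and velocity of joint selector between -0.1 and 0.1 rad/s and distance of each of grey_a, grey_b from where it was at the start of the episode below 0.03 m and distance of jar from where it was at the start of the episode below 0.05 m); the robot touches nothing.
It fails at once if the white set is dropped (falls freely by more than about 25 mm) (linear speed of white_set above 0.7 m/s and contact force between the fingers and white_set below 0.05 N).
It fails at once if a grey pair is displaced by more than 30 mm (distance of any of grey_a, grey_b from where it was at the start of the episode above 0.03 m).
It fails at once if the jar is displaced by more than 50 mm (distance of jar from where it was at the start of the episode above 0.05 m).
It also fails if it takes over 54 s, if anything falls off the work surface, if the arm or the gripper's body presses on something with over 40 N, if the wrist force passes 120 N, or if a joint passes its speed limit or range.

## Robot

A 6-joint arm with a two-finger parallel gripper is mounted at the origin on the work surface. World frame = base frame: x ahead of the robot, y to its left, z up, the work surface at z = 0. Lengths are in mm, angles in rad, forces in N, time in s.
With the tool pointing down it reaches from about 375 to 975 mm from the base axis. Payload 3.8 kg.
Tool frame: the origin (TCP) lies midway between the tips of the shut fingers; the grasp point (between the pads) lies bot.pinch_z behind it (bot.pinch_z is the distance from the TCP to the grasp point, in mm); z points along the fingers, y is the line along which they close (so a half turn about z gives the same grasp; the last joint's range is limited). The gripper opens to 88 mm and grips with 3 to 60 N. Pads are 18 mm wide; open, the fingers measure 123 mm over their backs; the gripper's body (75 mm by 187 mm) begins 45 mm behind the grasp point.
Start: joints at [-1.169, 0.264, 1.604, -0, 1.274, -0.037], TCP at [286.77, -611.049, 238.706] pointing down, gripper open.
Joint ranges: [-2.63, 2.63], [-0.94, 2.18], [0.31, 2.57], [-1.31, 4.45], [0, 2.66], [-2.55, 2.55]. Speed limits (rad/s): [2.57, 2.57, 3.14, 3.14, 3.14, 3.14].

## Interface

Orientations are given as a unit quaternion [w, x, y, z].
In Python, from station import bot, get_image, ticket gives the robot as it stands. The module is installed in compiled form; this text tells all that it offers.
- The arm moves only by the tool move_arm, never from a script. Its argument "series" is a list of rows, each a list of 7 numbers: the shift along the tool's x, y, z in m, then the turn, a rotation vector about the tool's x, y, z in rad, then the closure in counts, from 0 (fully open) to 255 (shut). In form: [[x, y, z, rx, ry, rz, fingers], ...]. A call has exactly 5 rows; each row is the pose to reach, as a shift and turn from the pose commanded when the call began, along the tool's axes at that moment; what a row does not reach only later rows make up. A row lasts 1/8 s, in which the tool goes at most 62.5 mm and 10.7 degrees, less where a joint would pass 70% of its speed; a pose out of reach is approached as far as the arm can. A call with a gripper value outside its range is refused whole. The fingers move at their own pace and stop on an object; the grip force is fixed at half the most. Time passes only in rows, so rows that repeat a pose let the fingers close, or fill a call up. It gives the time, the measured TCP pose, the force, the opening and the grip force at its end, in the units of the state.
- bot.sense(): the state, without advancing time (a new reading comes with each control period).
- get_image(name): name is "side" or "top" or "wrist"; returns a dict with "frame" (480x640x3 uint8, red, green, blue), "depth" (480x640 float32, mm along the optical axis (not along the pixel's ray), 0 where there is no reading), "fx", "fy", "cx", "cy" (pixels), "k1" (the pictures are not rectified: a ray, as slopes to the right and down, at radius r is drawn at 1 + k1 r^2 times it, then the intrinsics apply), "cam_to_world" (4x4, takes a point from camera to world coordinates); the wrist camera has in their place "tool_from_camera" (4x4, takes a point from camera to tool coordinates, whose origin is the TCP and whose axes are the flange's). Camera axes: x right, y down, z forward; pixel columns grow to the right and rows downward; lengths in mm; the calibration is good to about 2 mm. A picture is of the moment at which its call begins: read the wrist's pose just before it.
- ticket.close_job(): hands the job in; it is judged then, once.
The state is a dict: "time": time; "joints": joint angles; "dq": joint speeds; "joint_efforts": joint torques, N m; "eef_pos": TCP position; "eef_rot": TCP orientation; "ft_force": force on the tool from outside, world axes, zero at the start; "wrist_torque": the same for the moment, N m; "width": opening from 0.0 (shut) to 1.0 (fully open); "gripper_force": force on a finger pad.
Only numpy, scipy, OpenCV 4.12 (cv2) and the standard library are available. Lean on these libraries where they do the work, as an engineer would, in place of code of your own. Each camera call takes 0.05 s, during which the arm holds its last target. There are 200 camera calls.

## Working session

There is one attempt and no reset: what is moved stays moved. The work goes in short steps, Python scripts to look and compute and a tool call to move; the robot and the scene stay as the last step left them, time stands still between calls to the robot, and variables do not carry over. Pictures are saved under pics/ and viewed, at most 10 in all, crops included, and the job is handed in when it is done.

Besides the shell and the picture viewer there is one more tool, called after "Request:" as a command line: name --pt "numbers of a row" for each row, then --argument value for the rest. move_arm: Moves the arm, as the interface text tells. Its arguments: {"type":"object","properties":{"series":{"type":"array","items":{"type":"array","items":{"type":"number"}}}},"required":["series"]}

```bash
mkdir -p pics
python3 - <<'E'
from station import bot,get_image
import cv2,numpy as np,pickle
s=bot.sense();print(s,bot.pinch_z)
d={}
for n in("top","side"):
    im=get_image(n);d[n]=im
    cv2.imwrite(f"pics/{n}0.png",im["frame"][:,:,::-1])
    print(n,im["fx"],im["cx"],im["cy"],im["k1"],im["cam_to_world"])
pickle.dump(d,open("d0.pkl","wb"))
E
```

```text
{'time': 0.0, 'joints': array([-1.16892695e+00,  2.64718922e-01,  1.60532007e+00,  8.15930942e-06,
        1.27369901e+00, -3.69321713e-02]), 'dq': array([-0.00173   , -0.00080789, -0.00056503,  0.00010156,  0.00136949,
        0.0006888 ]), 'joint_efforts': array([ 2.57901862e-03, -5.02098584e+01, -3.56874776e+01,  7.27069052e-02,
        2.93287332e-02, -2.01482658e-04]), 'eef_pos': array([ 286.48959896, -610.42860782,  237.44018781]), 'eef_rot': array([-1.05557381e-03,  9.76027742e-01,  2.17643506e-01, -1.90810089e-04]), 'ft_force': array([0.0028437 , 0.00483234, 0.00086405]), 'wrist_torque': array([ 0.026703  ,  0.03568453, -0.00893253]), 'gripper_force': 0.0, 'width': 1.0026801334293443} 18.700000000000003
top 442.9472207288998 322.1567963645766 244.76001386169395 -0.10143189589267163 [[-2.51576509e-02 -9.89995002e-01  1.38841592e-01  3.75467058e+02]
 [-9.99308551e-01  2.11009861e-02 -3.06131963e-02  1.82178138e+01]
 [ 2.73772168e-02 -1.39515746e-01 -9.89841323e-01  1.12291483e+03]
 [ 0.00000000e+00  0.00000000e+00  0.00000000e+00  1.00000000e+00]]
side 545.8503053700372 310.8491462049458 242.9480862513946 0.0011331528104008817 [[-8.09396648e-01 -3.67376622e-01  4.58160981e-01 -3.20484476e+01]
 [-5.87228151e-01  5.14728186e-01 -6.24674310e-01  7.45269529e+02]
 [-6.33763284e-03 -7.74654318e-01 -6.32353162e-01  8.65567461e+02]
 [ 0.00000000e+00  0.00000000e+00  0.00000000e+00  1.00000000e+00]]
```

View pics/top0.png

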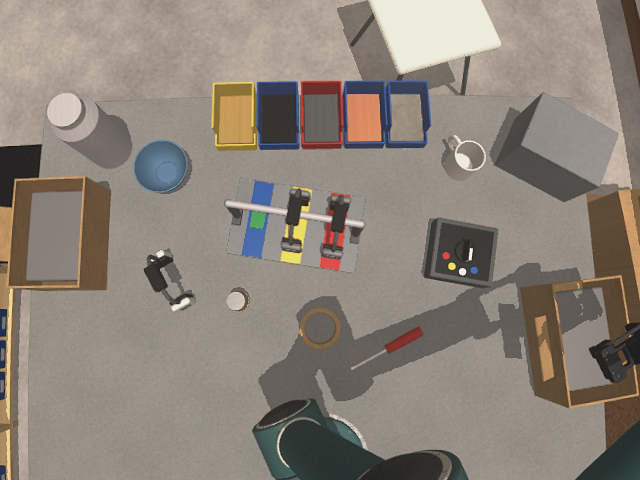

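View pics/side0.png

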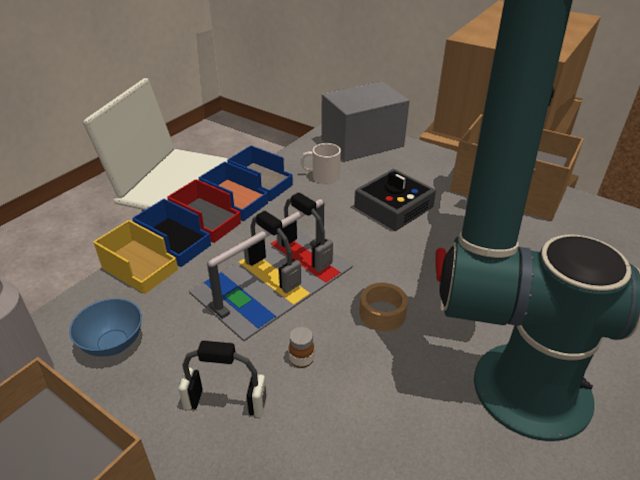

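```bash
cat > h.py <<'E'
import cv2,numpy as np,pickle
def slopes(im,uv):
    K=np.array([[im["fx"],0,im["cx"]],[0,im["fy"],im["cy"]],[0,0,1.]])
    return cv2.undistortPoints(np.asarray(uv,float).reshape(-1,1,2),K,np.array([im["k1"],0,0,0.])).reshape(-1,2)
def cloud(im,T=None):
    T=im["cam_to_world"] if T is None else T
    v,u=np.mgrid[:480,:640]
    s=slopes(im,np.stack([u,v],-1)); z=im["depth"].reshape(-1,1)
    P=np.hstack([s*z,z])@T[:3,:3].T+T[:3,3]
    return P.reshape(480,640,3)
def plane(im,uv,z,T=None):
    T=im["cam_to_world"] if T is None else T
    s=slopes(im,uv);d=np.hstack([s,np.ones((len(s),1))])@T[:3,:3].T
    return T[:3,3]+d*((z-T[2,3])/d[:,2])[:,None]
def rect(P):
    r=cv2.minAreaRect(P[:,:2].astype(np.float32));return np.round(r[0],1),np.round(r[1],1),round(r[2],1)
E
python3 - <<'E'
from h import *
d=pickle.load(open("d0.pkl","rb"))
for n in d:
    im=d[n];C=cloud(im);f=im["frame"];hsv=cv2.cvtColor(f,cv2.COLOR_RGB2HSV)
    box={"top":dict(w=(135,240,200,320),b=(215,170,375,280),c=(425,215,500,290)),"side":dict(w=(175,335,275,420),b=(190,190,355,340),c=(350,165,440,230))}[n]
    def sel(k,m):
        x0,y0,x1,y1=box[k];q=np.zeros((480,640),bool);q[y0:y1,x0:x1]=1;return q&m
    z=C[...,2];dark=hsv[...,2]<70
    for name,k,m in[("crown","w",(z>145)&(z<175)&dark),("greypads","b",(z>172)&(z<190)),("bar","b",(z>143)&(z<158)),("knob","c",(z>92)&(z<112)),("boxtop","c",(z>54)&(z<66)),
      ("green","b",(abs(hsv[...,0].astype(int)-60)<15)&(hsv[...,1]>120)),("blue","c",(abs(hsv[...,0].astype(int)-110)<15)&(hsv[...,1]>130)),
      ("white","c",(hsv[...,1]<40)&(hsv[...,2]>170)),("yel","c",(abs(hsv[...,0].astype(int)-25)<8)&(hsv[...,1]>130)),("red","c",((hsv[...,0]<8)|(hsv[...,0]>172))&(hsv[...,1]>130))]:
        q=sel(k,m)
        if q.sum()<3: print(n,name,"none");continue
        P=C[q];v,u=np.nonzero(q)
        print(n,name,len(P),rect(P),"med",P.mean(0).round(1),"z99",np.percentile(P[:,2],98).round(1),"uv",u.mean().round(1),v.mean().round(1))
E
```

```text
top crown 347 (array([446.5, 358.6]), array([59.7, 28.1]), 27.3) med [446.7 356.9 157.3] z99 162.4 uv 154.8 277.4
top greypads 675 (array([ 5.774e+02, -5.000e-01]), array([128. ,  60.5]), 79.8) med [ 5.765e+02 -2.000e-01  1.782e+02] z99 182.2 uv 316.4 213.7
top bar 903 (array([584.9,  48.6]), array([322.4, 113.4]), 80.0) med [584.6  50.6 149.5] z99 156.4 uv 293.6 213.3
top knob 159 (array([ 500.7, -365.2]), array([16.4, 50.9]), 78.5) med [ 500.5 -363.7  101.2] z99 106.0 uv 469.7 249.3
top boxtop 3304 (array([ 500.6, -365.2]), array([160.7, 150.9]), 78.1) med [ 498.4 -362.5   59.6] z99 63.9 uv 463.2 252.4
top green 196 (array([493.7,  98.8]), array([282.1,  47.5]), 24.7) med [599.1 147.7  16.6] z99 15.1 uv 257.1 219.5
top blue 39 (array([ 419.5, -187.5]), array([ 15.9, 420.5]), 9.9) med [ 452.3 -375.4   88.5] z99 319.9 uv 473.9 269.9
top white 77 (array([ 474.2, -358.3]), array([16.6, 60.1]), 83.4) med [ 469.2 -359.4   80.2] z99 106.2 uv 465.8 263.2
top yel 47 (array([ 466.1, -330. ]), array([18.2, 15.9]), 49.9) med [ 465.7 -329.5   61.2] z99 65.1 uv 451.4 265.8
top red 47 (array([ 49
[... 566 characters left out ...]
oxtop 1634 (array([ 505.2, -362.3]), array([162.7, 154.6]), 78.6) med [ 496.8 -349.1   60.1] z99 64.3 uv 394.4 192.3
side green 249 (array([335.4, 414.1]), array([ 92.4, 985. ]), 42.6) med [599.7 154.   19.1] z99 15.4 uv 238.3 297.6
side blue 35 (array([ 461.7, -367.7]), array([58. , 22.2]), 77.0) med [ 458.  -381.3   61.1] z99 64.1 uv 413.4 191.0
side white 32 (array([ 475.1, -359.6]), array([16.3, 59.7]), 73.5) med [ 469.2 -357.2   77.6] z99 105.5 uv 405.9 188.5
side yel 37 (array([ 468.2, -329.9]), array([18.3, 23.7]), 28.9) med [ 468.1 -329.1   61.1] z99 64.1 uv 400.4 198.9
side red 39 (array([ 495.2, -316.6]), array([22.4, 23.3]), 44.1) med [ 494.2 -314.7   61.7] z99 65.8 uv 388.8 198.0
```

```bash
cat > plan.py <<'E'
from station import bot
import numpy as np
from scipy.spatial.transform import Rotation as R
def plan(P,yaw):
    """P: world waypoints mm, yaw deg of tool x; prints tool-frame shift from measured pose (m) and rotvec"""
    s=bot.sense();q=s["eef_rot"];T=R.from_quat(q,scalar_first=True)
    G=R.from_euler("z",yaw,degrees=True)*R.from_euler("x",180,degrees=True)
    print("t",s["time"],"pos",s["eef_pos"].round(1),"yaw",np.degrees(np.arctan2(T.as_matrix()[1,0],T.as_matrix()[0,0])).round(2),"f",s["ft_force"].round(1),"w",round(s["width"],3),s["gripper_force"],"j",s["joints"].round(2))
    print("rot",(T.inv()*G).as_rotvec().round(4))
    for p in P: print(p,((T.inv().apply(np.array(p)-s["eef_pos"]))/1000).round(4))
E
python3 - <<'E'
from plan import plan
from h import *
d=pickle.load(open("d0.pkl","rb"))
print(plane(d["top"],[[257.1,219.5]],12),plane(d["side"],[[238.3,297.6]],12))
plan([(400,-470,330),(480,-330,330),(480,0,330),(447,360,330),(447,360,240)],27.3)
E
```

```text
[[599.86592959 148.16551443  12.        ]] [[604.69838501 149.28226402  12.        ]]
t 0.1 pos [ 286.5 -610.4  237.5] yaw 25.14 f [ 0.9 -0.6  0.5] w 1.0 0.0 j [-1.17  0.26  1.61 -0.    1.27 -0.04]
rot [-0.0021 -0.0001 -0.0376]
(400, -470, 330) [ 0.1624 -0.0791 -0.0923]
(480, -330, 330) [ 0.2943 -0.1719 -0.0921]
(480, 0, 330) [ 0.4345 -0.4706 -0.0915]
(447, 360, 330) [ 0.5576 -0.8105 -0.0908]
(447, 360, 240) [ 5.576e-01 -8.103e-01 -8.000e-04]
```

Request:
move_arm --pt "0.049 -0.029 -0.018 0 0 0 0" --pt "0.098 -0.057 -0.037 0 0 0 0" --pt "0.147 -0.086 -0.055 0 0 0 0" --pt "0.196 -0.115 -0.074 0 0 0 0" --pt "0.245 -0.143 -0.092 0 0 0 0"

```text
time: 0.72
eef_pos: [448.4, -375.7, 330.9]
eef_rot: [-0.0, 0.976, 0.218, -0.0]
ft_force: [0.3, -0.9, -0.6]
width: 0.997
gripper_force: 0.0
```

Request:
move_arm --pt "0.03 -0.052 0 0 0 0 0" --pt "0.06 -0.104 0 0 0 0 0" --pt "0.09 -0.156 0 0 0 0 0" --pt "0.12 -0.208 0 0 0 0 0" --pt "0.15 -0.26 0 0 0 0 0"

```text
time: 1.35
eef_pos: [472.7, -76.5, 330.4]
eef_rot: [-0.0, 0.976, 0.217, -0.0]
ft_force: [0.6, 0.1, 0.5]
width: 0.999
gripper_force: 0.0
```

Request:
move_arm --pt "0.022 -0.056 0 0 0 0 0" --pt "0.044 -0.112 0 0 0 0 0" --pt "0.066 -0.167 0 0 0 0 0" --pt "0.088 -0.223 0 0 0 0 0" --pt "0.11 -0.279 0 0 0 0 0"

```text
time: 1.98
eef_pos: [453.5, 222.7, 330.4]
eef_rot: [0.0, 0.976, 0.218, -0.0]
ft_force: [0.3, 0.1, 0.1]
width: 1.002
gripper_force: 0.0
```

Request:
move_arm --pt "0.018 -0.043 0 0 0 -0.019 0" --pt "0.036 -0.085 0 0 0 -0.038 0" --pt "0.053 -0.128 0.03 0 0 -0.038 0" --pt "0.053 -0.128 0.07 0 0 -0.038 0" --pt "0.053 -0.128 0.07 0 0 -0.038 0"

```text
time: 2.6
eef_pos: [445.1, 358.0, 256.1]
eef_rot: [0.002, 0.972, 0.237, -0.004]
ft_force: [0.5, 0.0, 0.1]
width: 0.998
gripper_force: 0.0
```

Quick check from close with the wrist camera.

```bash
cat > wrist.py <<'E'
from station import bot,get_image
from h import *
from scipy.spatial.transform import Rotation as R
def wrist(name):
    s=bot.sense();im=get_image("wrist")
    T=np.eye(4);T[:3,:3]=R.from_quat(s["eef_rot"],scalar_first=True).as_matrix();T[:3,3]=s["eef_pos"]
    T=T@im["tool_from_camera"];cv2.imwrite(f"pics/{name}.png",im["frame"][:,:,::-1])
    return im,T,cloud(im,T)
E
python3 - <<'E'
from wrist import *
from plan import plan
im,T,C=wrist("w1")
v=cv2.cvtColor(im["frame"],cv2.COLOR_RGB2HSV)[...,2]
q=(C[...,2]>146)&(C[...,2]<172)&(im["depth"]>0)&(np.linalg.norm(C[...,:2]-[447,360],axis=-1)<60)
P=C[q];print(len(P),rect(P),P.mean(0),np.percentile(P[:,2],98))
q2=q&(C[...,2]>156);print(rect(C[q2]))
plan([(447,360,200),(447,360,137)],27.3)
E
```

```text
4310 (array([449.1, 362.8]), array([71.2, 28.1]), 28.9) [451.36547404 363.86684497 159.50975944] 161.74649285620424
(array([449. , 362.7]), array([59.6, 27.9]), 29.0)
t 2.65 pos [446.6 358.6 258.9] yaw 27.34 f [0.5 0.  0.1] w 1.001 0.0 j [ 0.63  0.06  1.8  -0.    1.28  1.73]
rot [0.0008 0.0045 0.0007]
(447, 360, 200) [ 0.0013 -0.0011  0.0589]
(447, 360, 137) [ 0.0016 -0.0012  0.1219]
```

View pics/w1.png

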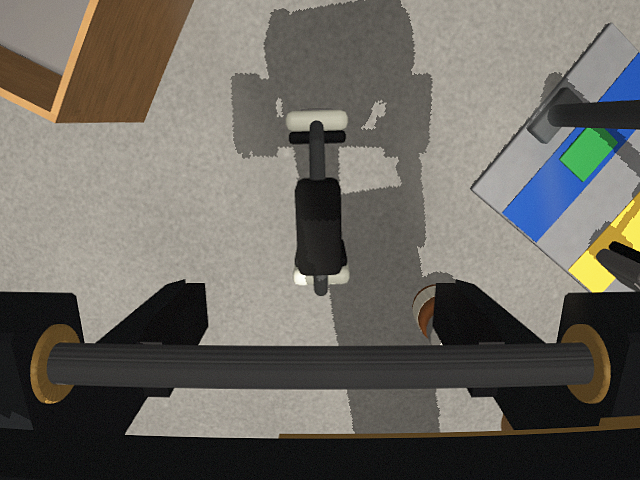

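Request:
move_arm --pt "0.003 -0.002 0.04 0 0 -0.02 0" --pt "0.003 -0.002 0.08 0 0 -0.02 0" --pt "0.003 -0.002 0.11 0 0 -0.02 0" --pt "0.003 -0.002 0.122 0 0 -0.02 0" --pt "0.003 -0.002 0.122 0 0 -0.02 0"

```text
time: 3.28
eef_pos: [450.2, 362.4, 139.7]
eef_rot: [-0.0, 0.969, 0.245, 0.0]
ft_force: [-0.4, -0.9, -0.3]
width: 1.001
gripper_force: 0.0
```

Request:
move_arm --pt "0 0 0 0 0 0 100" --pt "0 0 0 0 0 0 160" --pt "0 0 0 0 0 0 255" --pt "0 0 0 0 0 0 255" --pt "0 0 0 0 0 0 255"

```text
time: 3.9
eef_pos: [449.5, 362.5, 138.8]
eef_rot: [-0.0, 0.969, 0.246, 0.0]
ft_force: [-0.2, 0.2, 0.0]
width: 0.455
gripper_force: 0.0
```

Request:
move_arm --pt "0 0 0.001 0 0 0 255" --pt "0 0 0.001 0 0 0 255" --pt "0 0 0.001 0 0 0 255" --pt "0 0 0.001 0 0 0 255" --pt "0 0 0.001 0 0 0 255"

```text
time: 4.53
eef_pos: [449.4, 362.3, 137.5]
eef_rot: [0.0, 0.969, 0.246, -0.0]
ft_force: [1.0, -0.8, -0.7]
width: 0.315
gripper_force: 30.0
```

Request:
move_arm --pt "0 0 -0.005 0 0 0 255" --pt "0 0 -0.03 0 0 0 255" --pt "0 0 -0.07 0 0 0 255" --pt "0 0 -0.12 0 0 0 255" --pt "0 0 -0.17 0 0 0 255"

```text
time: 5.15
eef_pos: [449.0, 362.2, 309.0]
eef_rot: [0.0, 0.969, 0.246, -0.0]
ft_force: [-0.2, 0.4, -2.8]
width: 0.316
gripper_force: 30.0
```

Run:
```python
from plan import plan
plan([(604,148.5,310),(604,148.5,220)],-10)
```

```text
t 5.15 pos [449.  362.2 309. ] yaw 28.46 f [-0.2  0.4 -2.8] w 0.316 29.955544243566692 j [0.64 0.04 1.73 0.   1.37 1.71]
rot [1.000e-04 8.000e-04 6.713e-01]
(604, 148.5, 310) [ 0.0344  0.2617 -0.0011]
(604, 148.5, 220) [0.0344 0.2618 0.0889]
```

Request:
move_arm --pt "0.005 0.035 -0.016 0 0 0.1 255" --pt "0.012 0.09 -0.016 0 0 0.25 255" --pt "0.02 0.15 -0.016 0 0 0.4 255" --pt "0.028 0.21 -0.016 0 0 0.55 255" --pt "0.034 0.262 -0.016 0 0 0.671 255"

```text
time: 5.78
eef_pos: [605.1, 146.5, 323.7]
eef_rot: [-0.0, 0.996, -0.089, -0.0]
ft_force: [0.3, 0.2, -2.5]
width: 0.311
gripper_force: 30.0
```

Request:
move_arm --pt "0 0 0 0 0 0 255" --pt "0 0 0 0 0 0 255" --pt "0 0 0.02 0 0 0 255" --pt "0 0 0.04 0 0 0 255" --pt "0 0 0.04 0 0 0 255"

```text
time: 6.4
eef_pos: [601.8, 148.8, 279.6]
eef_rot: [0.001, 0.996, -0.086, -0.003]
ft_force: [-0.1, -0.2, -2.1]
width: 0.315
gripper_force: 30.0
```

Run:
```python
from plan import plan
from wrist import *
plan([(604,148.5,200),(604,148.5,157)],-10)
for n in("side","top"):
    im=get_image(n);cv2.imwrite(f"pics/{n}1.png",im["frame"][:,:,::-1])
wrist("w2")
```

```text
t 6.4 pos [601.8 148.8 279.6] yaw -9.89 f [-0.1 -0.2 -2.1] w 0.315 29.955282399896532 j [0.2  0.14 1.67 0.   1.33 1.95]
rot [0.0025 0.0064 0.0019]
(604, 148.5, 200) [ 0.0028 -0.0003  0.0796]
(604, 148.5, 157) [ 0.003  -0.0004  0.1226]
```

View pics/side1.png

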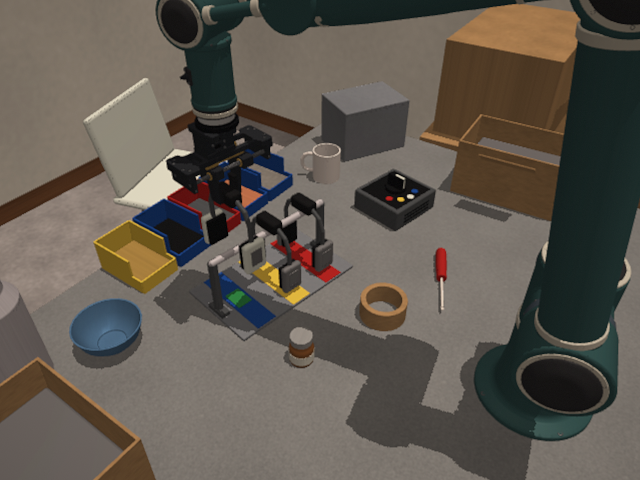

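View pics/w2.png

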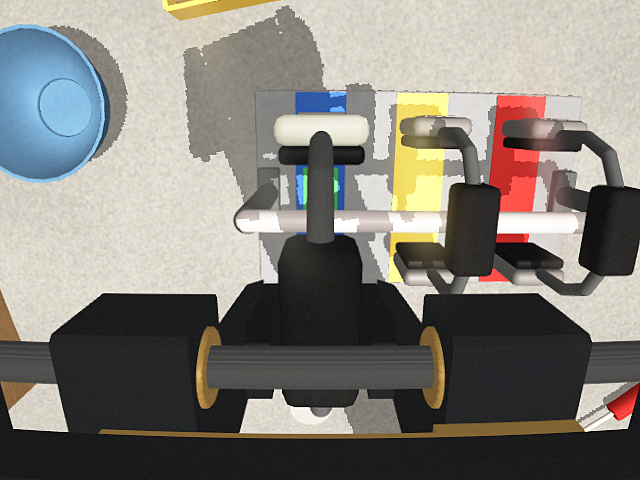

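Request:
move_arm --pt "0.001 0 0.03 0.002 0.006 0 255" --pt "0.002 0 0.06 0.002 0.006 0 255" --pt "0.002 0 0.09 0.002 0.006 0 255" --pt "0.002 0 0.115 0.002 0.006 0 255" --pt "0.002 0 0.115 0.002 0.006 0 255"

```text
time: 7.18
eef_pos: [604.9, 147.7, 166.9]
eef_rot: [-0.0, 0.996, -0.087, 0.001]
ft_force: [-0.1, -0.2, -1.8]
width: 0.313
gripper_force: 30.0
```

Request:
move_arm --pt "0 0 0.001 0 0 0 255" --pt "0 0 0.002 0 0 0 255" --pt "0 0 0.003 0 0 0 255" --pt "0 0 0.004 0 0 0 255" --pt "0 0 0.004 0 0 0 255"

```text
time: 7.8
eef_pos: [606.2, 147.9, 164.7]
eef_rot: [-0.001, 0.996, -0.087, 0.003]
ft_force: [-0.0, -0.2, -1.8]
width: 0.316
gripper_force: 30.0
```

Request:
move_arm --pt "-0.001 0 0.001 0 0 0 255" --pt "-0.002 0 0.002 0 0 0 255" --pt "-0.002 0 0.003 0 0 0 255" --pt "-0.002 0 0.004 0 0 0 255" --pt "-0.002 0 0.004 0 0 0 255"

```text
time: 8.43
eef_pos: [604.3, 148.3, 160.5]
eef_rot: [-0.001, 0.996, -0.087, 0.003]
ft_force: [0.1, -0.1, -3.2]
width: 0.315
gripper_force: 30.0
```

Request:
move_arm --pt "0 0 0.001 0 0 0 255" --pt "0 0 0.002 0 0 0 255" --pt "0 0 0.003 0 0 0 255" --pt "0 0 0.003 0 0 0 255" --pt "0 0 0.003 0 0 0 255"

```text
time: 9.05
eef_pos: [604.3, 148.3, 157.7]
eef_rot: [-0.001, 0.996, -0.087, 0.003]
ft_force: [-0.9, -0.2, -1.9]
width: 0.315
gripper_force: 30.0
```

Request:
move_arm --pt "0 0 0.0005 0 0 0 255" --pt "0 0 0.001 0 0 0 255" --pt "0 0 0.0015 0 0 0 255" --pt "0 0 0.0015 0 0 0 255" --pt "0 0 0.0015 0 0 0 255"

```text
time: 9.68
eef_pos: [604.5, 148.3, 157.3]
eef_rot: [-0.001, 0.996, -0.087, 0.003]
ft_force: [-3.7, -1.7, 5.6]
width: 0.317
gripper_force: 30.0
```

Request:
move_arm --pt "0 0 0.0005 0 0 0 255" --pt "0 0 0.001 0 0 0 255" --pt "0 0 0.001 0 0 0 255" --pt "0 0 0.001 0 0 0 255" --pt "0 0 0.001 0 0 0 255"

```text
time: 10.3
eef_pos: [604.6, 148.3, 157.3]
eef_rot: [-0.001, 0.996, -0.087, 0.004]
ft_force: [-6.4, -1.4, 9.8]
width: 0.315
gripper_force: 30.0
```

Request:
move_arm --pt "0 0 -0.0015 0 0 0 255" --pt "0 0 -0.0015 0 0 0 165" --pt "0 0 -0.0015 0 0 0 140" --pt "0 0 -0.0015 0 0 0 120" --pt "0 0 -0.0015 0 0 0 110"

```text
time: 10.92
eef_pos: [604.4, 148.3, 156.5]
eef_rot: [-0.001, 0.996, -0.087, 0.003]
ft_force: [0.1, -0.1, 0.5]
width: 0.564
gripper_force: 0.0
```

Request:
move_arm --pt "0 0 0 0 0 0 110" --pt "0 0 0 0 0 0 110" --pt "0 0 -0.005 0 0 0 110" --pt "0 0 -0.015 0 0 0 110" --pt "0 0 -0.03 0 0 0 110"

```text
time: 11.55
eef_pos: [604.1, 148.3, 187.5]
eef_rot: [-0.001, 0.996, -0.087, 0.003]
ft_force: [0.3, 0.4, -0.0]
width: 0.572
gripper_force: 0.0
```

Request:
move_arm --pt "0 0 -0.03 0 0 0 110" --pt "0 0 -0.07 0 0 0 110" --pt "0 0 -0.11 0 0 0 110" --pt "0 0 -0.14 0 0 0 60" --pt "0 0 -0.14 0 0 0 0"

```text
time: 12.18
eef_pos: [605.1, 148.5, 331.6]
eef_rot: [-0.002, 0.996, -0.087, 0.007]
ft_force: [0.0, 0.0, 0.5]
width: 0.772
gripper_force: 0.0
```

Run:
```python
from plan import plan
from wrist import *
plan([(501.5,-364,330),(501.5,-364,200),(501.5,-364,75)],-11.5)
im=get_image("side");cv2.imwrite("pics/side2.png",cv2.resize(im["frame"][150:370,150:450,::-1],None,fx=2,fy=2))
im,T,C=wrist("w3")
q=(C[...,2]>172)&(C[...,2]<190)&(np.linalg.norm(C[...,:2]-[604,148],axis=-1)<60)
print(rect(C[q]),np.percentile(C[q][:,2],[50,98]))
```

```text
t 12.175 pos [605.1 148.5 331.6] yaw -9.98 f [0.  0.  0.5] w 0.772 0.0 j [ 0.2   0.11  1.61 -0.    1.4   1.95]
rot [-0.0052 -0.0136  0.0266]
(501.5, -364, 330) [-0.0132  0.5227 -0.0012]
(501.5, -364, 200) [-0.015   0.5234  0.1288]
(501.5, -364, 75) [-0.0167  0.524   0.2538]
(array([603.7, 150.6]), array([28. , 59.2]), 80.2) [180.07818581 181.95690615]
```

View pics/side2.png

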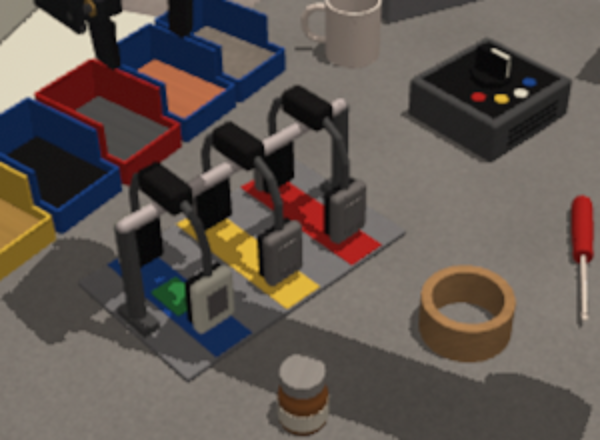

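Request:
move_arm --pt "-0.001 0.05 0 0 0 0 0" --pt "-0.003 0.1 0 0 0 0 0" --pt "-0.005 0.16 0 0 0 0 0" --pt "-0.006 0.22 0 0 0 0 0" --pt "-0.007 0.28 0 -0.003 -0.007 0 0"

```text
time: 12.9
eef_pos: [546.1, -127.8, 323.6]
eef_rot: [0.0, 0.996, -0.087, -0.002]
ft_force: [-0.0, -0.2, 0.5]
width: 0.998
gripper_force: 0.0
```

Request:
move_arm --pt "-0.001 0.06 0 0 0 0.01 0" --pt "-0.003 0.12 0 0 0 0.027 0" --pt "-0.005 0.18 0.03 0 0 0.027 0" --pt "-0.007 0.23 0.07 -0.002 -0.007 0.027 0" --pt "-0.007 0.243 0.12 -0.002 -0.007 0.027 0"

```text
time: 13.52
eef_pos: [497.5, -367.3, 204.3]
eef_rot: [0.002, 0.995, -0.102, -0.004]
ft_force: [1.0, 0.1, -0.1]
width: 1.005
gripper_force: 0.0
```

Run:
```python
from wrist import *
from plan import plan
get_image("top")
im,T,C=wrist("w4")
q=(C[...,2]>95)&(C[...,2]<112)&(im["depth"]>0)&(np.linalg.norm(C[...,:2]-[501,-364],axis=-1)<40)
P=C[q];print(len(P),rect(P),P.mean(0),np.percentile(P[:,2],98))
plan([(501.5,-364,75)],-11.5)
```

```text
2055 (array([ 502.9, -362.9]), array([14.8, 50.4]), 78.8) [ 504.38791769 -363.45265801  103.31957346] 105.31041739818632
t 13.625 pos [ 493.  -362.7  196.4] yaw -11.69 f [-0.8  1.4 -1.1] w 1.001 0.0 j [-0.67  0.19  1.77 -0.01  1.2   1.11]
rot [-0.0042  0.0233 -0.0034]
(501.5, -364, 75) [0.0114 0.     0.1212]
```

View pics/w4.png

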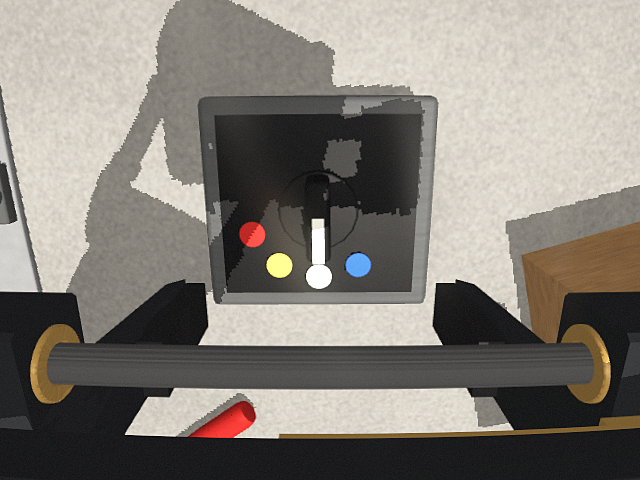

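Request:
move_arm --pt "0.005 0 0.01 -0.003 0.015 -0.003 0" --pt "0.009 0 0.03 -0.003 0.015 -0.003 0" --pt "0.01 0 0.06 -0.003 0.015 -0.003 0" --pt "0.01 0 0.075 -0.003 0.015 -0.003 0" --pt "0.01 0 0.075 -0.003 0.015 -0.003 0"

```text
time: 14.25
eef_pos: [507.7, -365.6, 130.2]
eef_rot: [0.003, 0.995, -0.098, 0.002]
ft_force: [-0.7, 0.1, -0.6]
width: 1.0
gripper_force: 0.0
```

Run:
```python
from plan import plan
plan([(502,-363.5,77)],-11.4)
```

```text
t 14.25 pos [ 507.7 -365.6  130.2] yaw -11.3 f [-0.7  0.1 -0.6] w 1.0 0.0 j [-0.66  0.25  1.82 -0.    1.06  1.11]
rot [ 0.0052 -0.0052  0.0018]
(502, -363.5, 77) [-0.0062 -0.0012  0.0532]
```

Request:
move_arm --pt "-0.004 -0.001 0.015 0.003 -0.004 0 0" --pt "-0.005 -0.001 0.03 0.003 -0.004 0 0" --pt "-0.005 -0.001 0.045 0.003 -0.004 0 0" --pt "-0.005 -0.001 0.051 0.003 -0.004 0 0" --pt "-0.005 -0.001 0.051 0.003 -0.004 0 0"

```text
time: 14.88
eef_pos: [503.0, -364.8, 79.3]
eef_rot: [0.001, 0.995, -0.099, 0.001]
ft_force: [-0.3, 0.4, 0.3]
width: 1.0
gripper_force: 0.0
```

Request:
move_arm --pt "0 0 0 0 0 0 0" --pt "0 0 0 0 0 0 100" --pt "0 0 0 0 0 0 150" --pt "0 0 0 0 0 0 180" --pt "0 0 0 0 0 0 180"

```text
time: 15.5
eef_pos: [503.5, -365.1, 80.4]
eef_rot: [0.002, 0.995, -0.099, 0.001]
ft_force: [1.0, 0.8, -0.3]
width: 0.57
gripper_force: 0.0
```

Run:
```python
from plan import plan
plan([(502,-363.5,77)],-11.4)
```

```text
t 15.5 pos [ 503.5 -365.1   80.4] yaw -11.35 f [ 1.   0.8 -0.3] w 0.57 0.0 j [-0.67  0.3   1.87 -0.    0.97  1.1 ]
rot [ 0.0032 -0.0032  0.0009]
(502, -363.5, 77) [-0.0018 -0.0013  0.0034]
```

Request:
move_arm --pt "-0.002 -0.001 0.002 0 0 0 220" --pt "-0.002 -0.001 0.002 0 0 0 255" --pt "-0.002 -0.001 0.002 0 0 0 255" --pt "-0.002 -0.001 0.002 0 0 0 255" --pt "-0.002 -0.001 0.002 0 0 0 255"

```text
time: 16.12
eef_pos: [501.4, -364.8, 78.2]
eef_rot: [0.003, 0.995, -0.099, 0.001]
ft_force: [-2.2, -6.1, -1.7]
width: 0.164
gripper_force: 30.0
```

Request:
move_arm --pt "0 0 0 0 0 0 255" --pt "0 0 0 0 0 0 255" --pt "0 0 0 0 0 0 255" --pt "0 0 0 0 0 0 255" --pt "0 0 0 0 0 0 255"

```text
time: 16.75
eef_pos: [501.4, -364.8, 78.2]
eef_rot: [0.002, 0.995, -0.099, 0.001]
ft_force: [-2.5, -5.2, -2.0]
width: 0.165
gripper_force: 30.0
```

Request:
move_arm --pt "0 0.001 0 0 0 -0.12 255" --pt "0 0.001 0 0 0 -0.24 255" --pt "0 0.001 0 0 0 -0.36 255" --pt "0 0.001 0 0 0 -0.48 255" --pt "0 0.001 0 0 0 -0.6 255"

```text
time: 17.38
eef_pos: [501.4, -365.3, 78.2]
eef_rot: [0.002, 0.979, 0.201, 0.001]
ft_force: [-1.5, -4.1, -1.3]
width: 0.169
gripper_force: 30.0
```

Request:
move_arm --pt "0 0 0 0 0 0 255" --pt "0 0 0 0 0 0 255" --pt "0 0 0 0 0 0 200" --pt "0 0 0 0 0 0 150" --pt "0 0 0 0 0 0 60"

```text
time: 18.0
eef_pos: [501.7, -364.2, 78.2]
eef_rot: [0.002, 0.98, 0.2, 0.001]
ft_force: [-0.3, -0.4, -0.1]
width: 0.418
gripper_force: 0.0
```

Request:
move_arm --pt "0 0 0 0 0 0 0" --pt "0 0 0 0 0 0 0" --pt "0 0 -0.02 0 0 0 0" --pt "0 0 -0.06 0 0 0 0" --pt "0 0 -0.12 0 0 0 0"

```text
time: 18.62
eef_pos: [500.2, -363.4, 198.7]
eef_rot: [0.001, 0.98, 0.2, -0.0]
ft_force: [0.7, 0.3, -0.0]
width: 0.986
gripper_force: 0.0
```

Request:
move_arm --pt "0 0 -0.03 0 0 0 0" --pt "0 0 -0.06 0 0 0 0" --pt "0 0 -0.06 0 0 0 0" --pt "0 0 -0.06 0 0 0 0" --pt "0 0 -0.06 0 0 0 0"

```text
time: 19.25
eef_pos: [500.2, -363.4, 256.2]
eef_rot: [0.001, 0.98, 0.2, -0.0]
ft_force: [-0.0, -0.2, -0.1]
width: 1.005
gripper_force: 0.0
```

Run:
```python
from wrist import *
from plan import plan
im,T,C=wrist("w5")
q=(C[...,2]>95)&(C[...,2]<112)&(im["depth"]>0)&(np.linalg.norm(C[...,:2]-[501,-364],axis=-1)<40)
print(rect(C[q]))
S=get_image("side");cv2.imwrite("pics/side3.png",cv2.resize(S["frame"][130:370,150:450,::-1],None,fx=2,fy=2))
D=cloud(S);z=D[...,2];v,u=np.mgrid[:480,:640]
q=(z>172)&(z<190)&(np.linalg.norm(D[...,:2]-[604,149],axis=-1)<50)
print(rect(D[q]))
plan([(0,0,0)],0)
```

```text
(array([ 503., -363.]), array([50.2, 14.5]), 22.9)
(array([603.1, 149.4]), array([29. , 61.2]), 80.1)
t 19.35 pos [ 500.4 -363.5  256.4] yaw 23.02 f [ 0.1 -1.  -0.3] w 1.0 0.0 j [-0.67  0.15  1.71 -0.    1.28  0.5 ]
rot [1.800e-03 4.000e-04 4.018e-01]
(0, 0, 0) [-0.3182 -0.5307  0.2557]
```

View pics/side3.png

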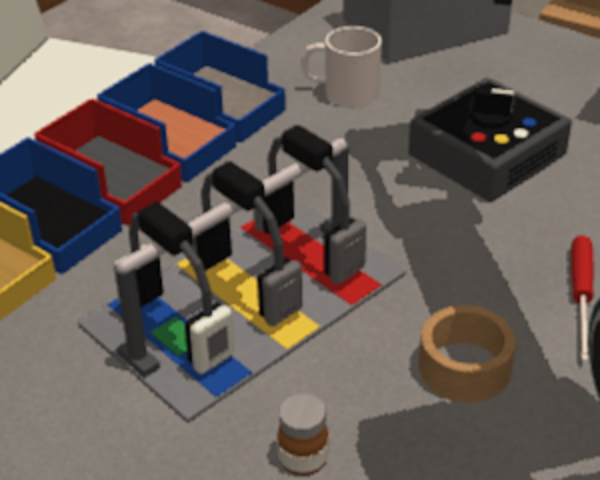

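View pics/w5.png

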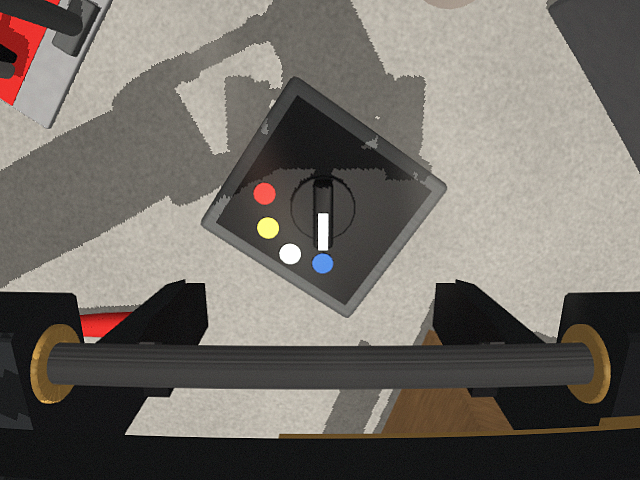

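The wrist view shows the pointer at (323,232) aimed straight at the blue dot at (322,263). The side view shows the white set hanging in the blue bay, with the grey pairs and jar where they were. I'm handing in the job.

```bash
python3 -c "
from station import ticket
print(ticket.close_job())"
```

```text
the job is handed in; nothing more can be done
None
```

The white ear defenders hang released over the bar in the blue (green-tile) bay, the selector is clicked in at blue, and the job is handed in; the hand-in returned no verdict, but the last camera views showed both in place and the grey pairs and jar unmoved.

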